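# Seat the board head in the rotating stand

## Task

Fit the board-holding head into the rotating stand: rest its square spigot lightly on the hub and work it round until it drops into the socket and sits fully home, then turn head and hub together anticlockwise, gently up to the stop, so that the head stands square with the foot, and let go. Never force the head against the stand, and leave the screw cup, the tweezers and the screwdriver where they lie.

Things in the scene. Friction and masses are not known exactly. Their poses are not given: they have to be found in the camera images.
- board_head: Quick-change head, loose, about 0.13 kg: a square steel plate 66 x 66 mm with a plain square dark spigot under it, 30 x 30 mm, 14 mm long, sharp-cornered, sides parallel to the plate's. At the start it stands on its spigot on the bench. Origin: centre of the spigot's lower face; x and y parallel to the sides, z up.
- head_plate (a point): Centre of the head's plate, 19 mm above the spigot's lower face; axes as the head's. The plate is 10 mm thick (14 to 24 mm above the spigot's lower face); its plain side faces, 66 mm apart, are what to grip, any of the four ways round. On top a small green circuit board lies between two dark clamp bars; all this stands less than 11 mm above the plate.
- stand: Rotating board stand, fixed on the bench: a grey square foot 104 x 104 mm, 13 mm thick, with a round steel hub 54 mm across upright in its middle. Origin: middle of the foot's underside, at bench height, on the hub's axis; x and y parallel to the foot's sides, z up. Two small stop pins on the foot, 36 mm from the axis, reach 24 mm above the bench.
- hub_top (a point): Centre of the hub's flat top, 46 mm above the bench; axes are the foot's and do not turn with the hub. The hub has a square socket here, 31.8 mm wide and 17 mm deep. The spigot drops in (1.8 mm play) only within about 3 degrees of the socket's angle, any of the four ways round; the plate then rests on the hub's top, the head's origin 32 mm above the bench.
- stop_pin (a point): The stop pin that a lug low on the hub meets when the hub is turned anticlockwise (seen from above) to its end; there the socket is square with the foot. At the start the hub stands 17 to 72 degrees clockwise of this, as it was left: its angle is not measured. It turns stiffly (about 0.18 N m), so the head rubbing lightly on its top does not turn it.
- screw_cup: Small steel cup of screws, 46 mm across, 21 mm high, behind the work; origin at the middle of its underside. Leave it alone.
- tweezers_fine: Steel tweezers, 125 mm long, lying to the left of the work; origin at the middle of the underside. Leave them alone.
- screwdriver: Precision screwdriver with a black handle, 118 mm long, lying to the right of the work; origin at the middle of the underside. Leave it alone.

How it is judged:
On the way, in this order (a step that is already met when the one before it is completed fails the run):
1. the head's spigot is fully down in the hub's socket (z of board_head in the frame of stand below 0.0345 m and horizontal distance between board_head and stand below 0.003 m and angle between board_head's own z axis and vertical below 0.06 rad), for 0.2 s.
2. head and hub are turned to the stop, square with the foot (z of board_head in the frame of stand below 0.0345 m and (angle between the x axis of board_head and the x axis of stand, either way round below 0.11 rad or angle between the y axis of board_head and the x axis of stand, either way round below 0.11 rad)), for 0.2 s.
At the end, for the whole second after the job is handed in: The head rests fully home in the hub (its plate within 2.5 mm of the hub's top, its centre within 3 mm of the hub's axis, upright within 3.4 degrees), stands square with the foot within 6.3 degrees, any of the four ways round, and is released and at rest (all of step 2 and horizontal distance between board_head and stand below 0.003 m and angle between board_head's own z axis and vertical below 0.06 rad and linear speed of board_head below 0.02 m/s); the robot touches nothing.
It fails at once if the head is forced against the stand with more than 40 N (contact force between board_head and stand above 40 N).
It fails at once if the screw cup is moved by more than 15 mm (distance of screw_cup from where it was at the start of the episode above 0.015 m).
It fails at once if the tweezers are moved by more than 15 mm (distance of tweezers_fine from where it was at the start of the episode above 0.015 m).
It fails at once if the screwdriver is moved by more than 15 mm (distance of screwdriver from where it was at the start of the episode above 0.015 m).
It also fails if it takes over 70 s, if anything falls off the work surface, if the arm or the gripper's body presses on something with over 40 N, if the wrist force passes 120 N, or if a joint passes its speed limit or range.

## Robot

A 7-joint arm with a two-finger parallel gripper is mounted at the origin on a cart in front of the work surface, level with it; the furniture and walls round the work are solid. World frame = base frame: x ahead of the robot, y to its left, z up, the work surface at z = 0. Lengths are in m, angles in rad, forces in N, time in s.
With the tool pointing down it reaches from about 0.425 to 0.875 m from the base axis. Payload 8.4 kg.
Tool frame: the origin (TCP) lies midway between the tips of the shut fingers; the grasp point (between the pads) lies 19 mm behind it; z points along the fingers, y is the line along which they close (so a half turn about z gives the same grasp; the last joint's range is limited). The gripper opens to 85 mm and grips with 20 to 120 N. Pads are 22 mm wide; open, the fingers measure 114 mm over their backs; the gripper's body (76 mm by 85 mm) begins 54 mm behind the grasp point. The pads swing forward as they close: fully open they stand 13 mm farther back than shut.
Start: joints at [1.192, 0.333, 0.04, 1.465, -0.013, 1.343, -0.059], TCP at [0.179, -0.625, 0.231] pointing down, gripper open.
Joint ranges: [-2.58, 2.58], [-0.38, 2.09], [-1.3, 1.39], [0.25, 2.4], [-1.5, 4.64], [0.08, 2.09], [-2.65, 2.65]. Speed limits (rad/s): [2.22, 2.22, 2.79, 2.79, 3.14, 3.14, 3.14].

## Interface

Orientations are given as a 3x3 rotation matrix whose columns are the frame's x, y, z axes.
In Python, from plant import r, viewer gives the robot as it stands.
- The arm moves only by the shell command python3 -m pendant 'ROWS' [FORCE]. ROWS is JSON, a list of rows, each a list of 7 numbers: the shift along the world's x, y, z scaled (see below), then the turn, a rotation vector about the world's x, y, z scaled (see below), then the closure, from 0 (fully open) to 1 (shut). A call has 1 to 20 rows; each row is the pose to reach, as a shift and turn from the pose commanded when the call began, turning the shorter way round; what a row does not reach only later rows make up. The controller multiplies each number of a shift by 200 mm and each number of a turn by 2 pi rad. A row lasts 1/12 s, in which the tool goes at most 41.7 mm and 7.16 degrees, less where a joint would pass 70% of its speed; a pose out of reach is approached as far as the arm can. A call with a number of a shift or a turn outside -1 to 1 is refused whole. A call with a gripper value outside its range is refused whole. The fingers move at their own pace and stop on an object; FORCE is the grip in N (left out, the last holds). Time passes only in rows, so rows that repeat a pose let the fingers close. It gives the time, the measured TCP pose, the force, the opening and the grip force at its end, in the units of the state.
- r.observe(): the state, without advancing time (a new reading comes with each control period).
- viewer.grab_frame(name): name is "scene" or "top"; returns a dict with "frame" (400x640x3 uint8, blue, green, red), "mtx" (3x3 intrinsics, pixels), "rvec" (rotation vector, rad) and "tvec" (3), from world to camera coordinates, as OpenCV has them. Camera axes: x right, y down, z forward; pixel columns grow to the right and rows downward; lengths in m; the calibration is good to about 2 mm. A picture is of the moment at which its call begins. There is no depth.
- r.job_done(): hands the job in; it is judged then, once.
The state is a dict: "time_s": time; "qpos": joint angles; "dq": joint speeds; "effort": joint torques, N m; "eef_pos": TCP position; "orientation": TCP orientation; "ft_force": force on the tool from outside, world axes, zero at the start; "ft_torque": the same for the moment, N m; "width": finger opening in m; "grip_force": force on a finger pad.
Only numpy, scipy, OpenCV 4.12 (cv2) and the standard library are available. Lean on these libraries where they do the work, as an engineer would, in place of code of your own. Each camera call takes 0.05 s, during which the arm holds its last target. There are 200 camera calls.

## Working session

There is one attempt and no reset: what is moved stays moved. The work goes in short steps, Python scripts to look and compute and a shell command to move; the robot and the scene stay as the last step left them, time stands still between calls to the robot, and variables do not carry over. Pictures are saved under pics/ and viewed, at most 10 in all, crops included, and the job is handed in when it is done.

```bash
mkdir -p pics
cat > h.py <<'E'
import numpy as np, cv2
from plant import r, viewer
def grab(n):
    f=viewer.grab_frame(n); R=cv2.Rodrigues(np.array(f["rvec"],float))[0]
    return f["frame"],np.array(f["mtx"],float),R,np.array(f["tvec"],float).ravel()
def ray(px,cam,z):
    _,K,R,t=cam; px=np.atleast_2d(np.array(px,float)); c=-R.T@t
    d=(R.T@np.linalg.inv(K)@np.c_[px,np.ones(len(px))].T).T
    return c+d*((z-c[2])/d[:,2])[:,None]
def proj(p,cam):
    _,K,R,t=cam; return cv2.projectPoints(np.atleast_2d(np.array(p,float)),R,t,K,None)[0].reshape(-1,2)
E
python3 - <<'E'
from h import *
for n in("scene","top"):
    c=grab(n); cv2.imwrite(f"pics/{n}0.png",c[0]); print(n,-c[2].T@c[3],c[1][0,0])
s=r.observe(); print(s["time_s"],s["eef_pos"],s["orientation"],s["width"],s["ft_force"])
E
```

```text
scene [-0.1661644  -0.47258703  0.59284515] 519.8781645560455
top [ 0.43367413 -0.02268066  1.14393551] 431.24904261619315
0.1 [ 0.1793882  -0.62433993  0.23052833] [[ 9.61104325e-01  2.76185179e-01 -4.72320129e-04]
 [ 2.76185570e-01 -9.61103403e-01  1.33438392e-03]
 [-8.54114223e-05 -1.41293016e-03 -9.99998998e-01]] 0.08563364324011088 [-0.09954581  0.04399344 -0.4411355 ]
```

View pics/top0.png

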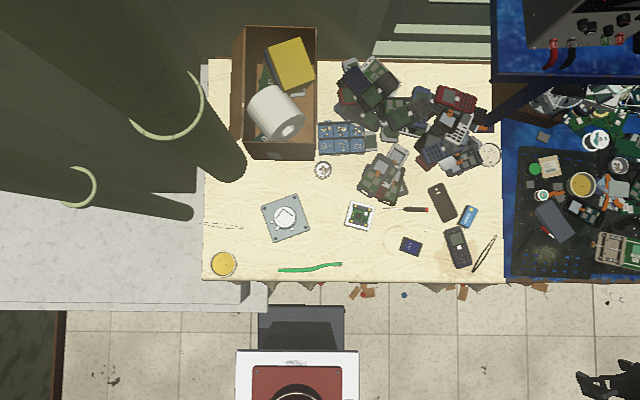

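View pics/scene0.png

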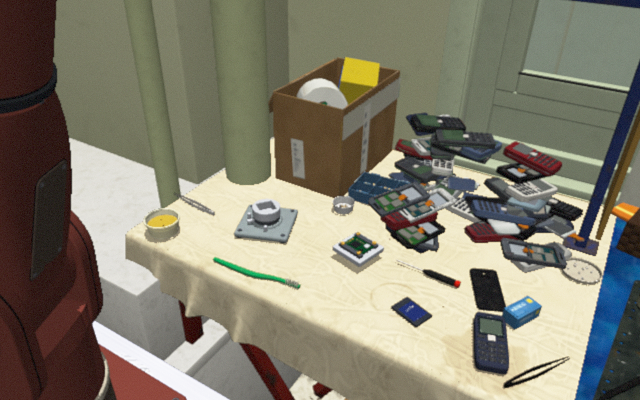

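The top view shows the stand centred near (286,217), the head near (360,214), the cup at (322,170) and the screwdriver at (405,209). The scene view shows the hub at (266,210) and the head at (357,247). I'll enlarge the hub and head in both views.

Run:
```python
from h import *
t=grab("top")[0]; s=grab("scene")[0]
a=cv2.resize(t[185:250,250:390],None,fx=5.5,fy=4.5,interpolation=cv2.INTER_CUBIC)
a=cv2.resize(t[185:250,250:390],(770,357),interpolation=cv2.INTER_CUBIC)
b=cv2.resize(s[190:275,230:390],(452,240),interpolation=cv2.INTER_CUBIC)
o=np.zeros((600,770,3),np.uint8); o[:357]=a; o[360:600,:452]=b
cv2.imwrite("pics/crop1.png",o)
```

```text
(no output)
```

View pics/crop1.png

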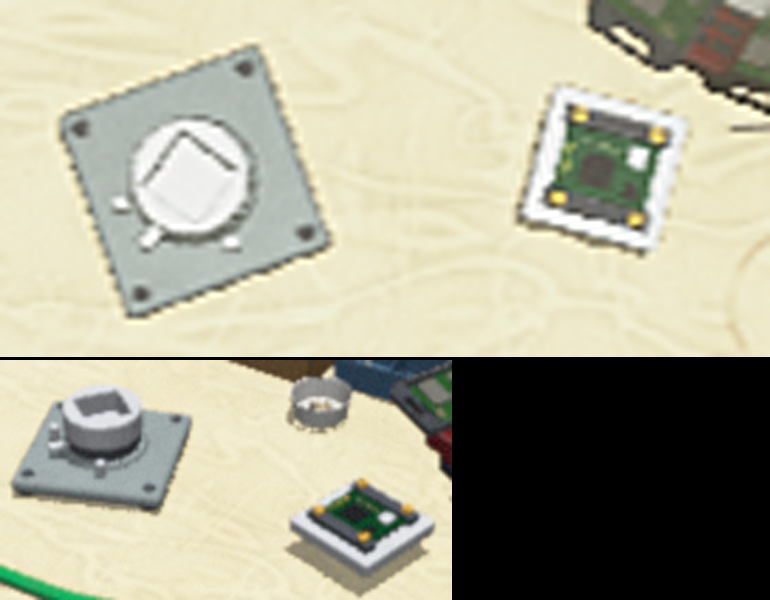

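The crop shows the foot corners, the plate (white square with the green board) and the socket, which is turned about 40° (corners near (183,132), (237,170), (190,222), (142,185) in the crop). The lug is at (150,238), the pin anticlockwise of it at (232,242) and the other pin at (122,204). Next I'll measure them by mask.

```bash
cat > m.py <<'E'
from h import *
def rect(cam,box,z,mode):
    x0,y0,x1,y1=box; im=cv2.resize(cam[0][y0:y1,x0:x1],None,fx=8,fy=8,interpolation=cv2.INTER_CUBIC).astype(int)
    b,g,r_=im[...,0],im[...,1],im[...,2]
    m=((r_-b)<18).astype(np.uint8)*255
    m=cv2.morphologyEx(m,cv2.MORPH_OPEN,np.ones((17,17)))
    cs=cv2.findContours(m,cv2.RETR_EXTERNAL,cv2.CHAIN_APPROX_NONE)[0]
    h=cv2.convexHull(max(cs,key=cv2.contourArea)).reshape(-1,2)
    px=(h+.5)/8-.5+[x0,y0]
    P=ray(px,cam,z)[:,:2]
    return cv2.minAreaRect((P*1000).astype(np.float32))
if __name__=="__main__":
    c=grab("top")
    print("foot",rect(c,(250,185,322,250),.013,0)); print("plate",rect(c,(335,195,382,236),.024,0))
    cr=lambda p:np.array(p)/5.5+[250-.4,185-.4]
    S=ray(cr([(183,132),(237,170),(190,222),(142,185)]),c,.046)[:,:2]
    print("socket",S.mean(0),np.degrees(np.arctan2(*(S-np.roll(S,1,0)).T[::-1]))%90, np.linalg.norm(S-np.roll(S,1,0),axis=1))
    H=ray(cr([(190,175)]),c,.046); print(H)
E
python3 m.py
```

```text
foot ((495.35357666015625, 37.3927001953125), (103.48482513427734, 102.85740661621094), 21.082386016845703)
plate ((503.9189758300781, -157.78089904785156), (67.39324951171875, 66.79548645019531), 75.50455474853516)
socket [0.49561039 0.03795303] [53.36121689 55.64806591 48.8427356  53.22318981] [0.03097319 0.0306635  0.032365   0.02808942]
[[0.49664864 0.03705283 0.046     ]]
```

```bash
A='[0.54,0.78,0,0,0,0.14,0]'; true
python3 -m pendant '[[0.54,0.78,0,0,0,0.14,0],[0.54,0.78,0,0,0,0.14,0],[0.54,0.78,0,0,0,0.14,0],[0.54,0.78,0,0,0,0.14,0],[0.54,0.78,0,0,0,0.14,0],[0.54,0.78,0,0,0,0.14,0],[0.54,0.78,0,0,0,0.14,0],[0.54,0.78,0,0,0,0.14,0]]'
python3 -m pendant '[[0.54,0.78,0,0,0,0.14,0],[0.54,0.78,0,0,0,0.14,0],[0.54,0.78,0,0,0,0.14,0],[0.54,0.78,0,0,0,0.14,0],[0.54,0.78,0,0,0,0.14,0],[0.54,0.78,0,0,0,0.14,0],[0.54,0.78,0,0,0,0.14,0],[0.54,0.78,0,0,0,0.14,0]]'
python3 -m pendant '[[0.54,0.775,-0.4,0,0,0.135,0],[0.54,0.775,-0.4,0,0,0.135,0],[0.54,0.775,-0.4,0,0,0.135,0],[0.54,0.775,-0.4,0,0,0.135,0],[0.54,0.775,-0.4,0,0,0.135,0],[0.54,0.775,-0.4,0,0,0.135,0],[0.54,0.775,-0.4,0,0,0.135,0],[0.54,0.775,-0.4,0,0,0.135,0],[0.54,0.775,-0.4,0,0,0.135,0],[0.54,0.775,-0.4,0,0,0.135,0],[0.54,0.775,-0.4,0,0,0.135,0]]'
cat > st.py <<'E'
from h import *
s=r.observe(); R=np.array(s["orientation"]); np.set_printoptions(precision=2,suppress=True)
print("t",s["time_s"],"tcp",1000*np.array(s["eef_pos"]),"yaw",np.degrees(np.arctan2(R[1,1],R[0,1])),"z",R[:,2],"F",np.array(s["ft_force"]),"T",np.array(s["ft_torque"]),"w",s["width"],"g",s["grip_force"],"q",np.array(s["qpos"]))
E
python3 st.py
```

```text
time_s: 0.92
eef_pos: [0.2878, -0.4683, 0.2315]
orientation: [[0.393, 0.919, 0.0], [0.919, -0.393, -0.0], [-0.0, 0.0, -1.0]]
ft_force: [0.1, -0.5, 0.3]
width: 0.0855
grip_force: 0.0
time_s: 1.58
eef_pos: [0.3956, -0.3126, 0.2313]
orientation: [[-0.454, 0.891, -0.0], [0.891, 0.454, -0.0], [0.0, -0.0, -1.0]]
ft_force: [-0.7, -0.4, 0.1]
width: 0.0855
grip_force: 0.0
time_s: 2.5
eef_pos: [0.5033, -0.1584, 0.1515]
orientation: [[-0.966, 0.257, 0.0], [0.257, 0.966, -0.0], [-0.0, -0.0, -1.0]]
ft_force: [-0.7, 0.4, 0.5]
width: 0.0854
grip_force: 0.0
t 2.5 tcp [ 503.35 -158.43  151.5 ] yaw 75.10453446297764 z [ 0. -0. -1.] F [-0.72  0.41  0.5 ] T [-0.01 -0.05 -0.  ] w 0.08544359380782007 g 0.0 q [ 0.73  0.19 -0.56  1.84  0.11  1.14  1.44]
```

```bash
python3 -m pendant '[[0.003,0.003,-0.2,0,0,0.001,0],[0.003,0.003,-0.4,0,0,0.001,0],[0.003,0.003,-0.55,0,0,0.001,0],[0.003,0.003,-0.65,0,0,0.001,0],[0.003,0.003,-0.7,0,0,0.001,0],[0.003,0.003,-0.74,0,0,0.001,0],[0.003,0.003,-0.76,0,0,0.001,0],[0.003,0.003,-0.775,0,0,0.001,0],[0.003,0.003,-0.775,0,0,0.001,0]]' >/dev/null; python3 st.py
python3 - <<'E'
from h import *
s=grab("scene")[0]; t=grab("top")[0]
o=np.hstack([cv2.resize(s[180:300,280:440],(440,330)),cv2.resize(t[180:250,320:396],(358,330))]); cv2.imwrite("pics/pre.png",o)
E
```

```text
t 3.25 tcp [ 504.65 -157.38   -3.11] yaw 75.7481740734908 z [ 0. -0. -1.] F [ 0.21  0.54 -0.15] T [-0.02 -0.02  0.03] w 0.08534973646700907 g 0.0 q [ 0.67  0.39 -0.52  1.97  0.26  0.85  1.33]
```

View pics/pre.png

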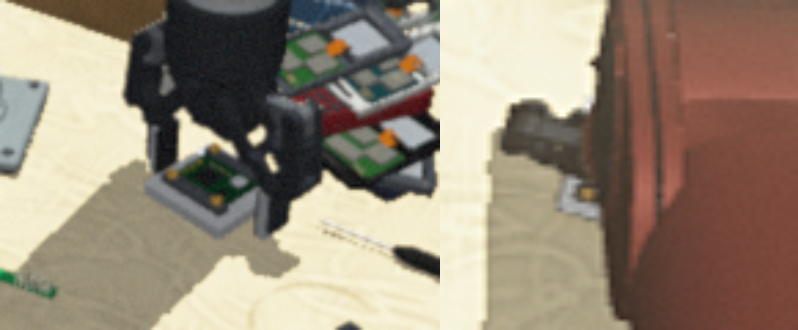

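The fingers straddle the plate in the left crop (at (165,140) and (270,205)) and stay clear of the screwdriver, so I'll close and lift.

```bash
python3 -m pendant '[[0,0,0,0,0,0,1],[0,0,0,0,0,0,1],[0,0,0,0,0,0,1],[0,0,0,0,0,0,1],[0,0,0,0,0,0,1],[0,0,0,0,0,0,1],[0,0,0,0,0,0,1],[0,0,0,0,0,0,1]]' 60 >/dev/null; python3 st.py
python3 -m pendant '[[0,0,0.05,0,0,0,1],[0,0,0.15,0,0,0,1],[0,0,0.3,0,0,0,1],[0,0,0.45,0,0,0,1],[0,0,0.5,0,0,0,1],[0,0,0.5,0,0,0,1]]' >/dev/null; python3 st.py
python3 - <<'E'
from h import *
s=grab("scene")[0]
cv2.imwrite("pics/lift.png",cv2.resize(s[90:270,260:460],(600,540)))
E
```

```text
t 4.0167 tcp [ 504.58 -157.31   -2.56] yaw 75.77814298392492 z [ 0. -0. -1.] F [-1.88  0.24  9.24] T [ 0.16  0.62 -0.01] w 0.06444145780396889 g 65.07569789886475 q [ 0.67  0.39 -0.52  1.97  0.26  0.85  1.33]
t 4.5167 tcp [ 505.97 -157.6    99.59] yaw 75.78494873376283 z [ 0.01 -0.   -1.  ] F [ 1.59 -0.58 -1.26] T [-0.04 -0.04  0.02] w 0.06457738525544068 g 67.65627980232239 q [ 0.72  0.25 -0.56  1.89  0.16  1.04  1.41]
```

View pics/lift.png

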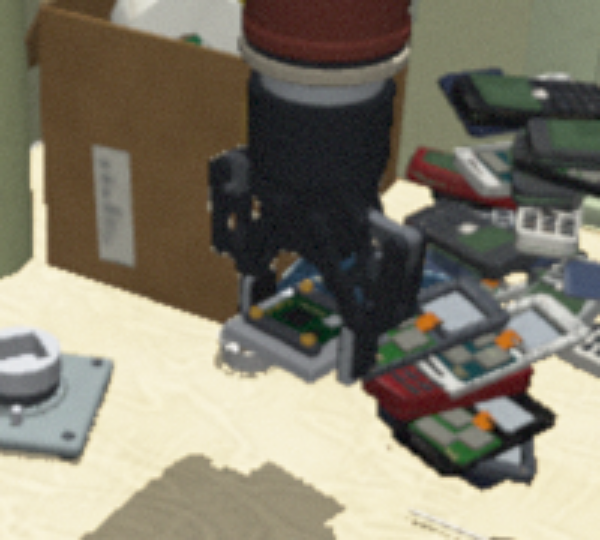

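The head is held level between the pads, with the plate at (285,340) in the crop and clear of the bench. Now I'll carry it over the hub.

```bash
python3 -m pendant '[[-0.05,0.2,0,0,0,-0.075,1],[-0.05,0.4,0,0,0,-0.075,1],[-0.05,0.6,0,0,0,-0.075,1],[-0.05,0.75,0,0,0,-0.075,1],[-0.05,0.87,0,0,0,-0.075,1],[-0.05,0.94,0,0,0,-0.075,1],[-0.05,0.975,-0.05,0,0,-0.075,1],[-0.05,0.975,-0.1,0,0,-0.075,1],[-0.05,0.975,-0.12,0,0,-0.075,1],[-0.05,0.975,-0.12,0,0,-0.075,1],[-0.05,0.975,-0.12,0,0,-0.075,1]]' >/dev/null; python3 st.py
python3 - <<'E'
from h import *
s=grab("scene")[0]
cv2.imwrite("pics/over.png",cv2.resize(s[130:260,200:340],(644,598)))
E
```

```text
t 5.4833 tcp [493.51  36.36  71.28] yaw 48.66813022337644 z [-0. -0. -1.] F [ 0.48 -1.39 -1.78] T [-0.02 -0.04  0.01] w 0.06460357438643465 g 67.55123019218445 q [ 0.42  0.23 -0.64  1.99  0.17  0.97  0.55]
```

View pics/over.png

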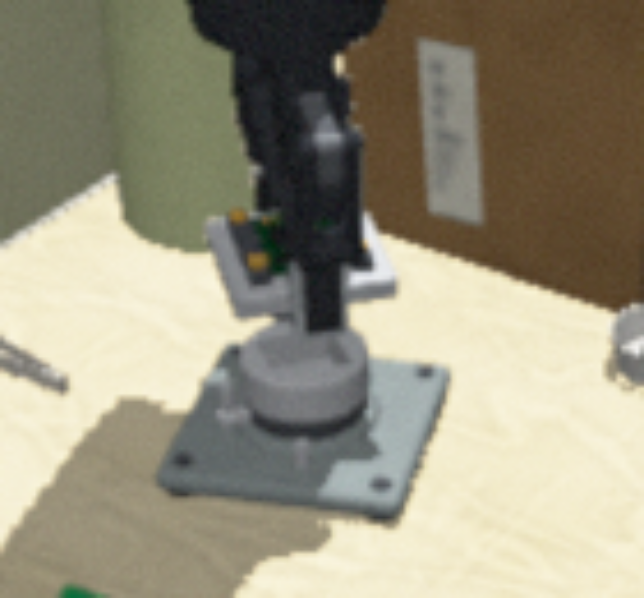

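```bash
python3 -m pendant '[[0.011,0.004,-0.05,0,0,0,1],[0.011,0.004,-0.09,0,0,0,1],[0.011,0.004,-0.115,0,0,0,1],[0.011,0.004,-0.12,0,0,0,1],[0.011,0.004,-0.12,0,0,0,1],[0.011,0.004,-0.12,0,0,0,1]]' >/dev/null; python3 st.py
python3 -m pendant '[[0,0,-0.0025,0,0,0,1],[0,0,-0.005,0,0,0,1],[0,0,-0.005,0,0,0,1]]' >/dev/null; python3 st.py
```

```text
t 6.0333 tcp [496.26  38.75  48.29] yaw 48.79532619810446 z [-0.  0. -1.] F [-0.94  0.63 -1.5 ] T [ 0.02 -0.07 -0.02] w 0.06467538257981506 g 67.58292317390442 q [ 0.4   0.27 -0.63  2.    0.2   0.93  0.52]
t 6.2833 tcp [496.4   38.69  47.47] yaw 48.790344659167104 z [ 0. -0. -1.] F [-0.49 -0.33 -1.46] T [ 0.01 -0.01 -0.03] w 0.06470969628585864 g 67.58354544639587 q [ 0.4   0.27 -0.63  2.    0.2   0.93  0.52]
```

```bash
python3 -m pendant '[[-0.003,-0.007,-0.006,0,0,0,1],[-0.003,-0.007,-0.012,0,0,0,1],[-0.003,-0.007,-0.012,0,0,0,1]]' >/dev/null; python3 st.py
python3 -m pendant '[[0,0,-0.004,0,0,0,1],[0,0,-0.004,0,0,0,1]]' >/dev/null; python3 st.py
python3 -m pendant '[[0,0,-0.003,0,0,0,1],[0,0,-0.003,0,0,0,1]]' >/dev/null; python3 st.py
```

```text
t 6.5333 tcp [495.53  37.11  44.71] yaw 48.78005999843417 z [-0. -0. -1.] F [-0.49  0.06 -1.3 ] T [ 0.02 -0.02 -0.04] w 0.06467492865279831 g 67.58317708969116 q [ 0.4   0.28 -0.63  2.01  0.2   0.92  0.52]
t 6.7 tcp [495.64  37.3   43.99] yaw 48.79065299061209 z [-0. -0. -1.] F [-0.1  -0.18 -2.01] T [ 0.01  0.02 -0.01] w 0.06468443253572559 g 67.58329510688782 q [ 0.4   0.28 -0.63  2.01  0.2   0.92  0.52]
t 6.8667 tcp [495.74  37.34  43.51] yaw 48.794623992189074 z [ 0. -0. -1.] F [-0.12 -0.13 -0.36] T [-0.08  0.05 -0.02] w 0.06476447221647978 g 67.71406888961792 q [ 0.4   0.28 -0.62  2.01  0.2   0.92  0.52]
```

```bash
python3 -m pendant '[[0,0,-0.002,0,0,0,1],[0,0,-0.002,0,0,0,1]]' >/dev/null; python3 st.py
python3 -m pendant '[[0,0,-0.003,0,0,0,1],[0,0,-0.003,0,0,0,1]]' >/dev/null; python3 st.py
```

```text
t 7.0333 tcp [495.78  37.36  43.34] yaw 48.792027618281 z [ 0. -0. -1.] F [-1.77  0.02  2.53] T [-0.09  0.28 -0.01] w 0.06461047396824403 g 68.12853455543518 q [ 0.4   0.28 -0.62  2.01  0.2   0.92  0.52]
t 7.2 tcp [495.87  37.37  43.06] yaw 48.79399002295993 z [ 0. -0. -1.] F [-3.35 -0.37  8.55] T [-0.15  0.74 -0.01] w 0.06474260581971539 g 68.69131922721863 q [ 0.4   0.28 -0.62  2.01  0.2   0.92  0.52]
```

```bash
python3 -m pendant '[[0,0,0,0,0,0.0015,1],[0,0,0,0,0,0.003,1],[0,0,0,0,0,0.003,1]]' >/dev/null; python3 st.py
python3 -m pendant '[[0,0,0,0,0,0.0015,1],[0,0,0,0,0,0.003,1],[0,0,0,0,0,0.003,1]]' >/dev/null; python3 st.py
python3 -m pendant '[[0,0,0,0,0,0.0015,1],[0,0,0,0,0,0.003,1],[0,0,0,0,0,0.003,1]]' >/dev/null; python3 st.py
python3 -m pendant '[[0,0,0,0,0,0.0015,1],[0,0,0,0,0,0.003,1],[0,0,0,0,0,0.003,1]]' >/dev/null; python3 st.py
```

```text
t 7.45 tcp [495.66  37.35  43.04] yaw 49.90004125816442 z [-0. -0. -1.] F [-4.06 -0.64  8.26] T [-0.19  0.89 -0.14] w 0.0646527137455721 g 68.67604494094849 q [ 0.4   0.28 -0.63  2.01  0.21  0.92  0.54]
t 7.7 tcp [495.49  37.42  42.97] yaw 50.98698898145057 z [-0. -0. -1.] F [-4.21  0.46  8.11] T [-0.16  1.06 -0.08] w 0.06477989778290427 g 68.68719577789307 q [ 0.4   0.28 -0.63  2.01  0.21  0.92  0.55]
t 7.95 tcp [495.35  37.43  42.94] yaw 52.06533814677004 z [-0. -0. -1.] F [-5.11  0.7   8.78] T [-0.14  1.11 -0.09] w 0.06444030559233835 g 68.732990026474 q [ 0.41  0.28 -0.63  2.01  0.21  0.92  0.57]
t 8.2 tcp [495.45  37.45  42.91] yaw 53.14870137270387 z [-0. -0. -1.] F [-3.8   0.74  7.92] T [-0.05  0.93 -0.07] w 0.065009592081606 g 68.61229419708252 q [ 0.41  0.28 -0.64  2.01  0.21  0.92  0.59]
```

```bash
python3 -m pendant '[[0,0,0,0,0,0.0015,1],[0,0,0,0,0,0.003,1],[0,0,0,0,0,0.003,1]]' >/dev/null; python3 st.py
python3 -m pendant '[[0,0,0,0,0,0.0015,1],[0,0,0,0,0,0.003,1],[0,0,0,0,0,0.003,1]]' >/dev/null; python3 st.py
python3 -m pendant '[[0,0,0,0,0,0.0015,1],[0,0,0,0,0,0.003,1],[0,0,0,0,0,0.003,1]]' >/dev/null; python3 st.py
python3 -m pendant '[[0,0,0,0,0,0.0015,1],[0,0,0,0,0,0.003,1],[0,0,0,0,0,0.003,1]]' >/dev/null; python3 st.py
```

```text
t 8.45 tcp [495.96  37.59  42.68] yaw 54.228912664225874 z [ 0.  0. -1.] F [ 0.22  0.24 -1.54] T [ 0.22 -0.15 -0.01] w 0.06465625464377567 g 67.63880968093872 q [ 0.41  0.28 -0.64  2.01  0.21  0.92  0.61]
t 8.7 tcp [495.78  37.57  42.47] yaw 55.321263303032474 z [ 0.  0. -1.] F [ 0.61  2.19 -0.96] T [ 0.39 -0.16 -0.04] w 0.06476474542011329 g 67.64890193939209 q [ 0.41  0.28 -0.64  2.01  0.21  0.92  0.63]
t 8.95 tcp [495.67  37.73  42.46] yaw 56.4154751134744 z [-0.  0. -1.] F [ 0.54  3.51 -1.43] T [ 0.76 -0.16 -0.04] w 0.0644083780245174 g 67.66255617141724 q [ 0.42  0.28 -0.65  2.01  0.21  0.92  0.64]
t 9.2 tcp [495.61  37.84  42.48] yaw 57.51572428759802 z [-0.  0. -1.] F [ 0.33  4.84 -1.72] T [ 1.12 -0.07 -0.08] w 0.06448242791826111 g 67.6499605178833 q [ 0.42  0.28 -0.65  2.01  0.21  0.92  0.66]
```

The force vanished at yaw 54°, so the spigot has found the socket. I'll ease back and lower it.

```bash
python3 -m pendant '[[0,0.001,0,0,0,-0.004,1],[0,0.001,0,0,0,-0.0065,1],[0,0.001,-0.005,0,0,-0.0065,1],[0,0.001,-0.01,0,0,-0.0065,1],[0,0.001,-0.01,0,0,-0.0065,1]]' >/dev/null; python3 st.py
python3 -m pendant '[[0,0,-0.005,0,0,0,1],[0,0,-0.01,0,0,0,1],[0,0,-0.01,0,0,0,1]]' >/dev/null; python3 st.py
```

```text
t 9.6167 tcp [496.13  37.36  40.57] yaw 55.10117454463604 z [ 0. -0. -1.] F [ 2.22  2.11 -1.83] T [ 0.56 -0.59  0.07] w 0.06477180118537981 g 67.63942122459412 q [ 0.41  0.29 -0.64  2.01  0.21  0.91  0.62]
t 9.8667 tcp [495.92  37.47  38.44] yaw 55.09336408190506 z [ 0.  0. -1.] F [ 3.46  2.44 -0.99] T [ 0.54 -0.72  0.02] w 0.064463453909855 g 67.61719465255737 q [ 0.41  0.29 -0.64  2.01  0.22  0.91  0.62]
```

```bash
python3 -m pendant '[[0.002,0.0015,-0.005,0,0,0,1],[0.002,0.0015,-0.01,0,0,0,1],[0.002,0.0015,-0.015,0,0,0,1],[0.002,0.0015,-0.02,0,0,0,1],[0.002,0.0015,-0.02,0,0,0,1]]' >/dev/null; python3 st.py
python3 -m pendant '[[0.001,0.001,-0.005,0,0,0,1],[0.001,0.001,-0.01,0,0,0,1],[0.001,0.001,-0.015,0,0,0,1],[0.001,0.001,-0.015,0,0,0,1]]' >/dev/null; python3 st.py
```

```text
t 10.2833 tcp [495.79  37.64  34.14] yaw 55.086594341305734 z [-0. -0. -1.] F [ 1.09  0.64 -2.63] T [ 0.24 -0.28  0.  ] w 0.06488802649251595 g 67.54404544830322 q [ 0.41  0.3  -0.64  2.01  0.22  0.9   0.61]
t 10.6167 tcp [495.87  37.73  31.12] yaw 55.07907472597378 z [-0. -0. -1.] F [-0.51  0.18 -1.91] T [-0.03  0.   -0.03] w 0.064564743089766 g 67.61821031570435 q [ 0.4   0.3  -0.64  2.01  0.23  0.9   0.61]
```

```bash
python3 -m pendant '[[0,0,-0.003,0,0,0,1],[0,0,-0.006,0,0,0,1],[0,0,-0.006,0,0,0,1]]' >/dev/null; python3 st.py
python3 -m pendant '[[0,0,-0.0025,0,0,0,1],[0,0,-0.0025,0,0,0,1]]' >/dev/null; python3 st.py
```

```text
t 10.8667 tcp [496.17  37.92  30.17] yaw 55.08604425815378 z [-0. -0. -1.] F [-0.34 -0.94 -1.94] T [-0.01  0.   -0.02] w 0.0645687279683851 g 67.61862874031067 q [ 0.4   0.3  -0.64  2.01  0.23  0.89  0.61]
t 11.0333 tcp [496.24  37.98  29.75] yaw 55.08949533366826 z [-0. -0. -1.] F [-0.27 -0.5  -1.86] T [-0.02 -0.02  0.04] w 0.0645300692926824 g 67.61855006217957 q [ 0.4   0.3  -0.64  2.01  0.23  0.89  0.61]
```

```bash
python3 -m pendant '[[0,0,-0.0025,0,0,0,1],[0,0,-0.0025,0,0,0,1]]' >/dev/null; python3 st.py
python3 -m pendant '[[0,0,-0.002,0,0,0,1],[0,0,-0.002,0,0,0,1]]' >/dev/null; python3 st.py
```

```text
t 11.2 tcp [496.34  37.97  29.52] yaw 55.08579384392522 z [ 0. -0. -1.] F [-1.41  0.21  1.47] T [-0.11  0.27 -0.04] w 0.06439303759882117 g 67.99625158309937 q [ 0.4   0.3  -0.64  2.01  0.23  0.89  0.61]
t 11.3667 tcp [496.36  38.01  29.47] yaw 55.09100217840536 z [ 0. -0. -1.] F [-4.26  0.21  8.57] T [-0.15  0.8  -0.05] w 0.06497171246784138 g 68.70919704437256 q [ 0.4   0.3  -0.64  2.01  0.23  0.89  0.6 ]
```

Fully home: contact comes at TCP z 29.5, as predicted. Now I'll turn it anticlockwise, gently at first.

```bash
python3 -m pendant '[[0,0,0.002,0,0,0.003,1],[0,0,0.002,0,0,0.006,1],[0,0,0.002,0,0,0.009,1],[0,0,0.002,0,0,0.012,1],[0,0,0.002,0,0,0.015,1]]' >/dev/null; python3 st.py
python3 -m pendant '[[0,0,0,0,0,0.003,1],[0,0,0,0,0,0.006,1],[0,0,0,0,0,0.009,1],[0,0,0,0,0,0.012,1],[0,0,0,0,0,0.015,1]]' >/dev/null; python3 st.py
```

```text
t 11.7833 tcp [496.31  38.06  29.49] yaw 60.58591617742603 z [-0. -0. -1.] F [-3.14  0.08  5.47] T [-0.01  0.52 -0.17] w 0.06464298241118695 g 68.33824396133423 q [ 0.42  0.31 -0.65  2.01  0.24  0.89  0.7 ]
t 12.2 tcp [496.35  38.06  29.48] yaw 65.98452183025645 z [ 0.  0. -1.] F [-3.34  0.23  5.46] T [ 0.02  0.5  -0.13] w 0.0648903112015868 g 68.3422315120697 q [ 0.43  0.31 -0.67  2.01  0.24  0.9   0.78]
```

```bash
python3 -m pendant '[[0,0,0,0,0,0.005,1],[0,0,0,0,0,0.01,1],[0,0,0,0,0,0.015,1],[0,0,0,0,0,0.02,1],[0,0,0,0,0,0.025,1],[0,0,0,0,0,0.03,1],[0,0,0,0,0,0.035,1],[0,0,0,0,0,0.04,1],[0,0,0,0,0,0.045,1],[0,0,0,0,0,0.05,1]]' >/dev/null; python3 st.py
python3 -m pendant '[[0,0,0,0,0,0.005,1],[0,0,0,0,0,0.01,1],[0,0,0,0,0,0.015,1],[0,0,0,0,0,0.02,1],[0,0,0,0,0,0.025,1],[0,0,0,0,0,0.03,1],[0,0,0,0,0,0.035,1],[0,0,0,0,0,0.04,1],[0,0,0,0,0,0.045,1],[0,0,0,0,0,0.05,1]]' >/dev/null; python3 st.py
```

```text
t 13.0333 tcp [496.41  38.13  29.49] yaw 84.02605182604357 z [ 0.  0. -1.] F [-2.7   0.6   4.65] T [ 0.05  0.42 -0.21] w 0.0643282248269328 g 68.31904292106628 q [ 0.48  0.32 -0.72  2.01  0.27  0.9   1.08]
t 13.8667 tcp [496.51  38.18  29.53] yaw 102.02242100580776 z [ 0.  0. -1.] F [-1.65  0.79  4.49] T [ 0.05  0.37 -0.14] w 0.06489024865222826 g 68.29203128814697 q [ 0.53  0.34 -0.78  2.01  0.3   0.91  1.37]
```

Now small steps towards the stop.

```bash
python3 -m pendant '[[0,0,0,0,0,0.003,1],[0,0,0,0,0,0.006,1],[0,0,0,0,0,0.009,1],[0,0,0,0,0,0.012,1],[0,0,0,0,0,0.015,1],[0,0,0,0,0,0.015,1]]' >/dev/null; python3 st.py
python3 -m pendant '[[0,0,0,0,0,0.002,1],[0,0,0,0,0,0.004,1],[0,0,0,0,0,0.004,1]]' >/dev/null; python3 st.py
python3 -m pendant '[[0,0,0,0,0,0.0015,1],[0,0,0,0,0,0.003,1],[0,0,0,0,0,0.003,1]]' >/dev/null; python3 st.py
```

```text
t 14.3667 tcp [496.49  38.2   29.49] yaw 107.38982653035926 z [ 0.  0. -1.] F [-1.99  1.97  5.26] T [0.16 0.43 0.01] w 0.06462795468875512 g 68.36740851402283 q [ 0.54  0.34 -0.8   2.01  0.31  0.91  1.45]
t 14.6167 tcp [496.48  38.25  29.5 ] yaw 108.80826099736522 z [ 0.  0. -1.] F [-2.05  0.78  5.86] T [ 0.14  0.4  -0.08] w 0.06455211244162834 g 68.35792064666748 q [ 0.54  0.34 -0.8   2.01  0.31  0.91  1.48]
t 14.8667 tcp [496.5   38.22  29.49] yaw 109.87259405190898 z [ 0.  0. -1.] F [-2.73  0.97  5.34] T [0.12 0.4  0.03] w 0.06494998453164164 g 68.34973812103271 q [ 0.55  0.35 -0.81  2.01  0.31  0.91  1.49]
```

```bash
python3 -m pendant '[[0,0,0,0,0,0.0015,1],[0,0,0,0,0,0.003,1]]' >/dev/null; python3 st.py
python3 -m pendant '[[0,0,0,0,0,0.0015,1],[0,0,0,0,0,0.003,1]]' >/dev/null; python3 st.py
python3 -m pendant '[[0,0,0,0,0,0.0015,1],[0,0,0,0,0,0.003,1]]' >/dev/null; python3 st.py
```

```text
t 15.0333 tcp [496.47  38.24  29.49] yaw 110.94211172630588 z [ 0.  0. -1.] F [-2.27  0.37  5.3 ] T [ 0.14  0.43 -0.17] w 0.06481465267207315 g 68.33403825759888 q [ 0.55  0.35 -0.81  2.01  0.32  0.91  1.51]
t 15.2 tcp [496.48  38.22  29.5 ] yaw 112.01795175019913 z [ 0.  0. -1.] F [-1.56  1.06  4.89] T [ 0.15  0.34 -0.25] w 0.06439841251284906 g 68.3341383934021 q [ 0.55  0.35 -0.81  2.01  0.32  0.91  1.53]
t 15.3667 tcp [496.5   38.22  29.5 ] yaw 113.1019043110839 z [ 0.  0. -1.] F [-1.32  0.33  4.06] T [ 0.12  0.36 -0.13] w 0.06431097571693897 g 68.3347499370575 q [ 0.56  0.35 -0.82  2.01  0.32  0.91  1.55]
```

```bash
python3 -m pendant '[[0,0,0,0,0,0.001,1],[0,0,0,0,0,0.002,1]]' >/dev/null; python3 st.py
python3 -m pendant '[[0,0,0,0,0,0.001,1],[0,0,0,0,0,0.002,1]]' >/dev/null; python3 st.py
```

```text
t 15.5333 tcp [496.5   38.24  29.5 ] yaw 113.81593302203862 z [ 0.  0. -1.] F [-2.    0.91  5.02] T [ 0.13  0.41 -0.22] w 0.06473165784334223 g 68.33518981933594 q [ 0.56  0.35 -0.82  2.01  0.32  0.91  1.56]
t 15.7 tcp [496.44  38.26  29.49] yaw 114.52959366886263 z [ 0.  0. -1.] F [-2.28  1.5   5.68] T [ 0.17  0.49 -0.17] w 0.06470936264664724 g 68.36493372917175 q [ 0.56  0.35 -0.82  2.01  0.32  0.91  1.57]
```

```bash
python3 -m pendant '[[0,0,0,0,0,0.001,1],[0,0,0,0,0,0.0015,1]]' >/dev/null; python3 st.py
python3 -m pendant '[[0,0,0,0,0,0.001,1],[0,0,0,0,0,0.0015,1]]' >/dev/null; python3 st.py
python3 - <<'E'
from h import *
t=grab("top")[0]; s=grab("scene")[0]
cv2.imwrite("pics/turn.png",np.hstack([cv2.resize(s[170:250,220:310],(440,391)),cv2.resize(t[180:255,250:320],(350,391))]))
E
```

```text
t 15.8667 tcp [496.31  38.28  29.49] yaw 115.06846293175015 z [ 0.  0. -1.] F [-3.15  1.18  7.27] T [ 0.22  0.6  -0.23] w 0.06477202534754904 g 68.4657096862793 q [ 0.56  0.35 -0.82  2.01  0.32  0.92  1.58]
t 16.0333 tcp [496.2   38.33  29.48] yaw 115.59233732587771 z [-0.  0. -1.] F [-2.31  1.26  6.42] T [ 0.28  0.68 -0.49] w 0.06495797989453976 g 68.53966355323792 q [ 0.56  0.35 -0.82  2.01  0.32  0.92  1.59]
```

View pics/turn.png

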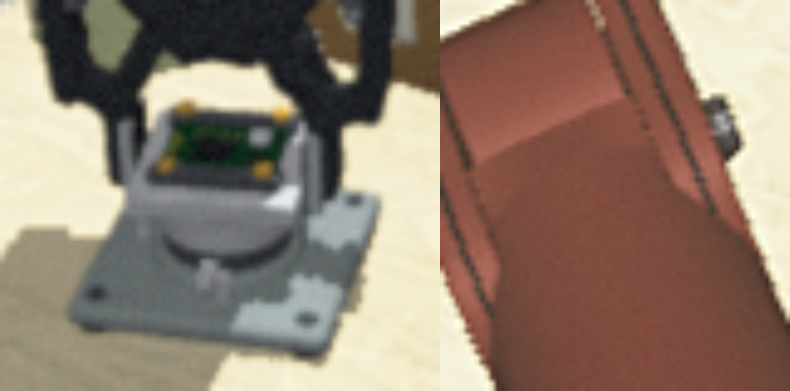

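Tz rose to -0.49 N m, and the scene crop shows the lug beside the pin at (210,275), so this is the stop. I'll back the head off within the play towards square, then release.

```bash
python3 -m pendant '[[0,0,0.001,0,0,-0.003,1],[0,0,0.001,0,0,-0.006,1],[0,0,0.001,0,0,-0.009,1],[0,0,0.001,0,0,-0.009,1]]' >/dev/null; python3 st.py
python3 -m pendant '[[0,0,0,0,0,0,0.6],[0,0,0,0,0,0,0.3],[0,0,0,0,0,0,0],[0,0,0,0,0,0,0],[0,0,0,0,0,0,0],[0,0,0,0,0,0,0]]' >/dev/null; python3 st.py
```

```text
t 16.4667 tcp [496.55  38.01  29.55] yaw 112.24651332675006 z [ 0.  0. -1.] F [1.35 1.04 1.44] T [ 0.16 -0.12 -0.03] w 0.06479991527238736 g 67.92671799659729 q [ 0.55  0.35 -0.81  2.01  0.32  0.91  1.53]
t 16.9667 tcp [496.15  37.87  29.41] yaw 112.32700072996921 z [-0. -0. -1.] F [-0.22  0.09  0.63] T [-0.   -0.    0.02] w 0.08561834433101986 g 0.0 q [ 0.55  0.35 -0.81  2.01  0.32  0.91  1.53]
```

```bash
python3 -m pendant '[[0,0,0.05,0,0,0,0],[0,0,0.15,0,0,0,0],[0,0,0.3,0,0,0,0],[0,0,0.5,0,0,0,0],[0,0,0.7,0,0,0,0],[0,0,0.7,0,0,0,0]]' >/dev/null
python3 -m pendant '[[0,-0.2,0,0,0,0,0],[0,-0.4,0,0,0,0,0],[0,-0.6,0,0,0,0,0],[0,-0.8,0,0,0,0,0],[0,-1,0,0,0,0,0],[0,-1,0,0,0,0,0]]' >/dev/null
python3 -m pendant '[[0,-0.2,0,0,0,0,0],[0,-0.4,0,0,0,0,0],[0,-0.6,0,0,0,0,0],[0,-0.8,0,0,0,0,0],[0,-0.8,0,0,0,0,0]]' >/dev/null;python3 st.py
python3 - <<'E'
from h import *
t=grab("top")[0]; s=grab("scene")[0]
cv2.imwrite("pics/end.png",np.hstack([cv2.resize(s[170:250,220:310],(440,391)),cv2.resize(t[180:255,250:320],(350,391))]))
E
```

```text
t 18.3833 tcp [ 493.77 -331.19  169.37] yaw 111.76726493823803 z [-0. -0. -1.] F [-2.15  0.06 -0.16] T [ 0.01  0.09 -0.02] w 0.08528623993026338 g 0.0 q [ 1.03  0.33 -0.62  1.66  0.2   1.22  2.31]
```

View pics/end.png

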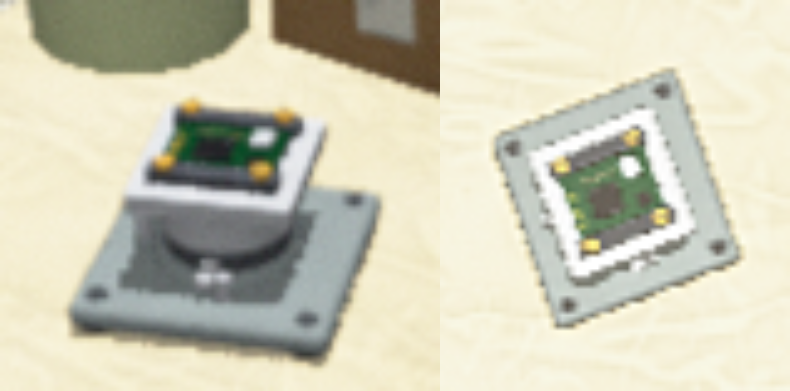

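The picture shows the head seated flat and parallel to the foot, with the lug at the pin (210,275) and the gripper clear. Handing in.

```bash
python3 -c "
from h import *
print(r.job_done())"
```

```text
the job is handed in; nothing more can be done
None
```

The head sits fully home in the socket, turned anticlockwise to the stop and square with the foot to about 1–2° by eye; I released it, moved the gripper clear and handed the job in at about 18 s, with no verdict shown.

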